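# Finish a tablet on the hand press and ring for the front shop

## Robot

A 6-joint arm with a two-finger parallel gripper is mounted at the origin on the work surface. World frame = base frame: x ahead of the robot, y to its left, z up, the work surface at z = 0. Lengths are in m, angles in rad, forces in N, time in s.
With the tool pointing down it reaches from about 0.375 to 0.825 m from the base axis. Payload 5.5 kg.
Tool frame: the origin (TCP) lies at the very end of the fingers, on their centre line; the grasp point (between the pads) lies 19 mm behind it (r.grasp_offset is the distance from the TCP to the grasp point, in m); z points along the fingers, y is the line along which they close (so a half turn about z gives the same grasp; the last joint's range is limited). The gripper opens to 85 mm and grips with 20 to 120 N. Pads are 22 mm wide; open, the fingers measure 114 mm over their backs; the gripper's body (76 mm by 85 mm) begins 54 mm behind the grasp point. The pads swing forward as they close: fully open they stand 13 mm farther back than shut.
Start: joints at [1.176, 0.314, -0.047, 1.21, 0, 1.571], TCP at [0.231, 0.554, 0.231] pointing down, gripper open.
Joint ranges: [-2.67, 2.67], [-0.69, 1.73], [-1.03, 1.25], [-2.08, 2.16], [-1.42, 1.45], [-3.14, 3.14]. Speed limits (rad/s): [2.39, 2.39, 3.01, 3.14, 3.14, 3.14].

## Interface

Orientations are given as a unit quaternion [w, x, y, z].
In Python, from bench import r, imaging gives the robot as it stands.
- The arm moves only by the tool carry_out, never from a script. Its argument "motion" is a list of rows, each a list of 7 numbers: the turn, a rotation vector about the tool's x, y, z in rad, then the shift along the tool's x, y, z in mm, then the finger opening in mm, from 0 to 85.4. A call has 1 to 12 rows; each row is the pose to reach, as a shift and turn from the pose commanded when the call began, along the tool's axes at that moment; what a row does not reach only later rows make up. A row lasts 1/10 s, in which the tool goes at most 50 mm and 8.59 degrees, less where a joint would pass 70% of its speed; a pose out of reach is approached as far as the arm can. A call with a gripper value outside its range is refused whole. The fingers move at their own pace and stop on an object; the grip force is fixed at half the most. Time passes only in rows, so rows that repeat a pose let the fingers close. It gives the time, the measured TCP pose, the force, the opening and the grip force at its end, in the units of the state.
- r.sense(): the state, without advancing time (a new reading comes with each control period).
- imaging.capture(name): name is "scene" or "top" or "wrist"; returns a dict with "img" (480x640x3 uint8, red, green, blue), "fx", "fy", "cx", "cy" (pixels), "eye" and "attitude" of the camera in the world. Camera axes: x right, y down, z forward; pixel columns grow to the right and rows downward; lengths in m; the calibration is good to about 2 mm. A picture is of the moment at which its call begins. There is no depth.
- r.finish_job(): hands the job in; it is judged then, once.
The state is a dict: "t": time; "joint_positions": joint angles; "dq": joint speeds; "tau": joint torques, N m; "eef_pos": TCP position; "tool_rot": TCP orientation; "force": force on the tool from outside, world axes, zero at the start; "moment": the same for the moment, N m; "gripper_width": opening from 0.0 (shut) to 1.0 (fully open); "gripper_force": force on a finger pad.
Only numpy, scipy, OpenCV 4.12 (cv2) and the standard library are available. Lean on these libraries where they do the work, as an engineer would, in place of code of your own. Each camera call takes 0.05 s, during which the arm holds its last target. There are 200 camera calls.

## Task

Finish the tablet that waits in the die of the hand press: push the lever handle down to its stop and let it spring back up, then push the ejector key all the way down so that the tablet comes up out of the die, and last tap the plunger of the counter bell so that it goes fully down and comes back, to call the front shop. Do it all in that order with light touches of the fingertips, and do not work the lever again over the raised tablet. Grasp and lift nothing, leave the tablet standing on the press and the bell on its spot, and do not disturb the vials, the spittoon lid or the scoop.

Things in the scene. Friction and masses are not known exactly. Their poses are not given: they have to be found in the camera images.
- press: Nickel C-frame hand tablet press, fixed, base 170 x 110 mm. Origin on the counter under the punch axis. In its frame the column stands at x 36 to 68 mm, up to z 220, punch guide over the die to z 187; lever points to -x, ejector key to -y, z up. Turned differently each time: seen from the robot the lever points roughly left and the key roughly towards the robot.
- lever_handle (a point): Spot to push: top of the middle of the lever's round handle (24 mm thick, 68 mm long, along the lever); moves with it. 165 mm from the pivot, which is at x 50, y 0, z 205 mm of the press. Up, the lever rises 0.35 rad from the pivot (spot 273 mm above the counter); on its stop it slopes 0.25 rad down (176 mm): an arc in the press's x-z plane.
- lever (a joint): Lever angle, rad: 0 = up at rest, 0.60 = down on its stop. A spring returns it; it takes about 2 N at the handle near the top and 5 to 6 N at the bottom.
- ejector_pad (a point): Centre of the top face of the round finger pad (34 mm across, 7 mm thick) at the outer end of the ejector key, 125 mm from the punch axis to -y of the press; it moves with the key. About 76 mm above the counter when up and 52 mm when fully down (24 mm travel).
- ejector (a joint): Ejector key angle, rad: 0 = pad up, tablet down in the die; 0.30 = pad fully down, tablet out. The key is stiff: about 4 N all the way, and it stays where it is left. The die punch under the tablet rises 12.5 mm over the full travel.
- die (a point): Centre of the mouth of the die bore (23 mm wide) in the die table's upper face, 98 mm above the counter, on the punch axis. Open to the sides; the upper punch waits 27 mm above it.
- tablet: Round pale tablet, 20 mm across and 8 mm thick, loose in the die; origin at the centre of its underside, z up. It starts with its underside 12 mm below the die face (top 4 mm below it) and stands just on top of the die face when ejected.
- bell: Chrome counter bell standing loose on the counter, 0.3 to 0.5 kg: dark round base 86 mm across, dome 80 mm across and 50 mm high, small round plunger on top. Origin at the centre of its underside, z up. Stands to the left or to the right of the press.
- bell_top (a point): Top of the bell's plunger (a button 19 mm across), 66 mm above the counter at rest; it moves with the plunger.
- plunger (a joint): Bell plunger depth, m: 0 = up at rest, 0.006 = fully down. A spring returns it; 1.3 N to start, 3.3 N fully down.
- vial_a: Brown glass vial with a cork, 32 mm wide, 75 mm high, loose, on the robot's side of the press. Origin at the centre of its underside. Leave alone.
- vial_b: The same kind of vial, beyond the press. Leave alone.
- spittoon_lid: White porcelain lid, 142 mm across, 49 mm high with its knob, loose, on the other side of the press from the bell. Origin at the centre of its underside. Leave alone.
- scoop: Tin scoop lying loose beyond and to the left of the press: trough 110 x 62 mm, 32 mm high, handle 85 mm long. Origin under the trough's rear end, where the handle joins; trough to +x, handle to -x. Leave alone.
Things that resemble listed ones, but are neither listed nor needed, are in the scene too. Of the things that look like the bell, the middle-sized one is meant.

How it is judged:
On the way, in this order (a step that is already met when the one before it is completed fails the run):
1. the lever is pushed down to its stop while the tablet is still down in the die (value of joint lever above 0.54 rad and value of joint ejector below 0.06 rad), for 0.05 s.
2. with the lever back up, the ejector key is pushed fully down and the tablet stands out of the die (value of joint ejector above 0.265 rad and z of tablet in the frame of die above -0.002 m and value of joint lever below 0.12 rad), for 0.05 s.
3. the bell's plunger is tapped fully down (value of joint plunger above 0.0045 m), for 0.02 s.
At the end, for the whole second after the job is handed in: Lever up (within 0.08 rad), ejector key down (over 0.255 rad), tablet at rest flat on the die face (underside at most 2 mm below it, within 6 mm of the axis), bell plunger up (within 1.5 mm); bell, vials, lid and scoop upright within 20 mm of their starts (value of joint lever below 0.08 rad and value of joint ejector above 0.255 rad and z of tablet in the frame of die between -0.002 and 0.004 m and horizontal distance between tablet and die below 0.006 m and angle between each of tablet, vial_a, vial_b's own z axis and vertical below 0.2 rad and linear speed of each of tablet, bell below 0.02 m/s and value of joint plunger below 0.0015 m and distance of each of bell, vial_a, vial_b, spittoon_lid, scoop from where it was at the start of the episode below 0.02 m and angle between bell's own z axis and vertical below 0.1 rad); the robot touches nothing.
It fails at once if the bell is rung before the tablet is out, or the lever is worked over a raised tablet ((value of joint plunger above 0.003 m and z of tablet in the frame of die below -0.003 m) or (value of joint lever above 0.2 rad and z of tablet in the frame of die above -0.006 m)).
It fails at once if the tablet is taken or knocked off the die (horizontal distance between tablet and die above 0.01 m or z of tablet in the frame of die above 0.01 m).
It fails at once if the bell is lifted, tipped or shoved (distance of bell from where it was at the start of the episode above 0.025 m or height (world z) of bell above 0.008 m or angle between bell's own z axis and vertical above 0.2 rad).
It fails at once if a hard touch: over 25 N on the bell or over 40 N on the press (contact force between bell and the arm above 25 N or contact force between press and the arm above 40 N or contact force between bell and the fingers above 25 N or contact force between press and the fingers above 40 N).
It fails at once if a vial, the lid or the scoop is shoved or lifted (distance of any of vial_a, vial_b, spittoon_lid, scoop from where it was at the start of the episode above 0.025 m).
It also fails if it takes over 61 s, if anything falls off the work surface, if the arm or the gripper's body presses on something with over 40 N, if the wrist force passes 120 N, or if a joint passes its speed limit or range.

## Working session

There is one attempt and no reset: what is moved stays moved. The work goes in short steps, Python scripts to look and compute and a tool call to move; the robot and the scene stay as the last step left them, time stands still between calls to the robot, and variables do not carry over. Pictures are saved under pics/ and viewed, at most 10 in all, crops included, and the job is handed in when it is done.

Besides the shell and the picture viewer there is one more tool, called after "Call:" as name(argument=value, ...), one argument or row to a line, values as JSON. carry_out: Moves the arm, as the interface text tells. Its arguments: {"type":"object","properties":{"motion":{"type":"array","items":{"type":"array","items":{"type":"number"}}}},"required":["motion"]}

```bash
mkdir -p pics; ls
python3 - <<'E'
from bench import r, imaging
import cv2,pickle
d={}
for n in("scene","top"):
    c=imaging.capture(n);d[n]=c
    cv2.imwrite(f"pics/{n}0.png",c["img"][:,:,::-1]);print(n,c["fx"],c["fy"],c["cx"],c["cy"],c["eye"],c["attitude"])
pickle.dump(d,open("c0.pkl","wb"))
s=r.sense();print(s)
E
```

```text
pics
scene 464.707091718166 464.707091718166 318.68576127170326 235.69516428624243 [1.18018586 0.20198595 0.83587489] [-0.20762647  0.49168639  0.77714779 -0.33343223]
top 596.741560716147 596.741560716147 324.9043595356605 257.92638768830926 [ 0.41619658 -0.07425011  1.69041136] [-0.03402893  0.70651139 -0.70598119  0.03569656]
{'t': 0.1, 'joint_positions': array([ 1.17599404e+00,  3.14157732e-01, -4.79803692e-02,  1.21023304e+00,
        4.33776423e-05,  1.57081487e+00]), 'dq': array([ 0.00029206, -0.00196574,  0.0030779 , -0.00061596,  0.00041687,
        0.00018235]), 'tau': array([ 8.50797933e-04, -5.40766454e+01,  3.40541160e+01,  1.12201902e-02,
       -2.33629640e-05,  4.33301267e-06]), 'eef_pos': array([0.23055559, 0.55335333, 0.23051879]), 'tool_rot': array([-1.75688114e-04,  1.96130659e-01,  9.80577454e-01, -7.67863697e-04]), 'force': array([-0.04549947, -0.68213761, -0.70394768]), 'moment': array([-0.0321766 ,  0.01149178,  0.01673925]), 'gripper_force': 0.0, 'gripper_width': 0.9997570045955061}
```

View pics/scene0.png

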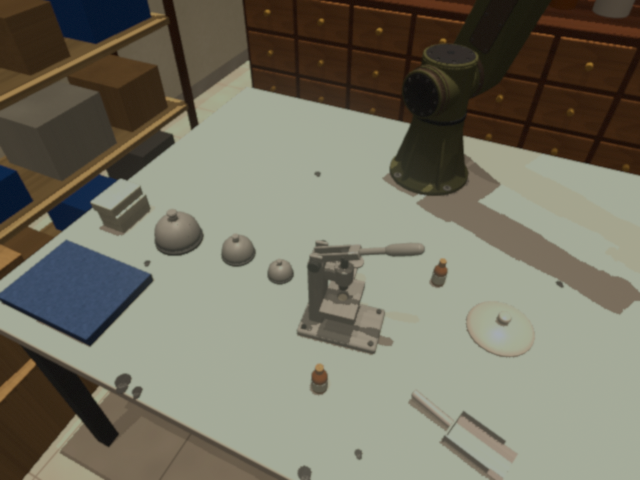

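View pics/top0.png

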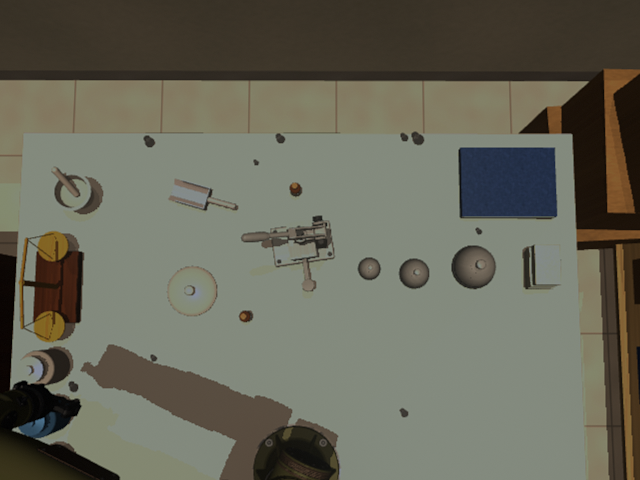

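The scene view shows the press around (345,290), its lever pointing right to (405,249), and three bells at (178,230), (238,248) and (281,270). In the top view (up = +x, left = +y) the handle is near (256,238), the pad near (309,286) and the bells at x = 369, 414 and 474. The middle-sized bell is the one at (414,273).

Run:
```python
import cv2,pickle,numpy as np
d=pickle.load(open("c0.pkl","rb"))
t=d["top"]["img"][210:310,230:440,::-1]; s=d["scene"]["img"][225:355,210:430,::-1]
t=cv2.resize(t,None,fx=3.6,fy=3.6,interpolation=cv2.INTER_CUBIC);t=cv2.convertScaleAbs(t,alpha=1.5)
cv2.imwrite("pics/t1.png",t)
s=cv2.resize(s,None,fx=3.6,fy=3.6,interpolation=cv2.INTER_CUBIC);s=cv2.convertScaleAbs(s,alpha=1.5)
cv2.imwrite("pics/s1.png",s)
```

```text
(no output)
```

View pics/t1.png

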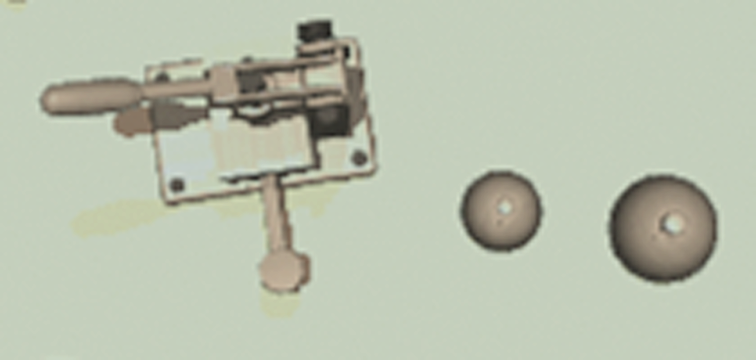

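View pics/s1.png

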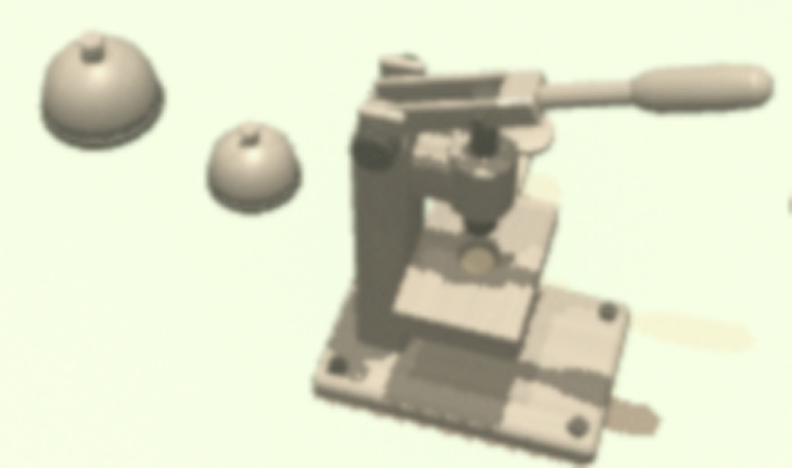

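The top crop puts the handle middle at about (255.6,236.9), the pad at (309.2,284.7) and the bell plunger at (417,272). The scene crop puts the handle middle at about (405,249.4), the tablet at (343.3,297.2) and the plunger top at (235.6,236).

```bash
cat > h.py <<'E'
import numpy as np,pickle
from scipy.spatial.transform import Rotation as R
def ray(c,u,v):
    q=np.array(c["attitude"]);d=R.from_quat(q[[1,2,3,0]]).apply([(u-c["cx"])/c["fx"],(v-c["cy"])/c["fy"],1])
    return np.array(c["eye"]),d
def plane(c,u,v,z):
    e,d=ray(c,u,v);return e+d*(z-e[2])/d[2]
E
python3 - <<'E'
from h import *
d=pickle.load(open("c0.pkl","rb"));T,S=d["top"],d["scene"]
np.set_printoptions(precision=4,suppress=True)
h1=plane(T,255.6,236.9,.262);h2=plane(S,405,249.4,.262)
p=plane(T,309.2,284.7,.076);die=plane(S,343.3,297.2,.094)
b1=plane(T,417,272,.066);b2=plane(S,235.6,236,.066);b3=plane(T,414.2,273.3,.02)
print("handle",h1,h2,"pad",p,"die",die,"bell",b1,b2,b3)
# rigid 2D fit
L=np.array([[-105,0],[-105,0],[0,-125],[0,0]])/1e3;W=np.array([h1,h2,p,die])[:,:2]
l0,w0=L.mean(0),W.mean(0);l=L-l0;w=W-w0
a=np.arctan2((l[:,0]*w[:,1]-l[:,1]*w[:,0]).sum(),(l*w).sum());M=np.array([[np.cos(a),-np.sin(a)],[np.sin(a),np.cos(a)]])
o=w0-M@l0;print("yaw",a,"o",o,"res",W-(L@M.T+o))
for n,q in dict(up=(-101,0),down=(50-160-3,0),pad=(0,-125),lev0=(-70,0)).items():print(n,o+M@np.array(q)/1e3)
print("vialA",plane(T,246,316,.075),"vialB",plane(T,295,188,.075),"lid",plane(T,191,291,.04))
E
```

```text
handle [0.6084 0.0897 0.262 ] [0.6076 0.0912 0.262 ] pad [ 0.5031 -0.0356  0.076 ] die [ 0.6237 -0.0122  0.094 ] bell [ 0.5386 -0.3295  0.066 ] [ 0.5415 -0.3276  0.066 ] [ 0.5384 -0.3288  0.02  ]
yaw -1.3969488129465208 o [ 0.6256 -0.013 ] res [[ 0.001  -0.0007]
 [ 0.0002  0.0008]
 [ 0.0007 -0.0009]
 [-0.0019  0.0008]]
up [0.6081 0.0865]
down [0.606  0.0983]
pad [ 0.5025 -0.0346]
lev0 [0.6135 0.0559]
vialA [0.4187 0.1344 0.075 ] vialB [0.7694 0.0044 0.075 ] lid [0.4874 0.2918 0.04  ]
```

```bash
cat >> h.py <<'E'
def rel(*pts):
    from bench import r
    s=r.sense();q=s["tool_rot"];A=R.from_quat(np.array(q)[[1,2,3,0]])
    for p in pts: print(p,"->",np.round(A.inv().apply(np.array(p)-s["eef_pos"])*1e3,1))
    print(s["t"],s["force"],s["eef_pos"],s["joint_positions"])
E
python3 - <<'E'
from h import *
rel((.2306,.5534,.33),(.6075,.0895,.32),(.607,.092,.30))
E
```

```text
(0.2306, 0.5534, 0.33) -> [ -0.   -0.1 -99.5]
(0.6075, 0.0895, 0.32) -> [-526.4 -283.3  -89.1]
(0.607, 0.092, 0.3) -> [-524.9 -281.2  -69.1]
0.1 [-0.04549947 -0.68213761 -0.70394768] [0.23055559 0.55335333 0.23051879] [ 1.17599404e+00  3.14157732e-01 -4.79803692e-02  1.21023304e+00
  4.33776423e-05  1.57081487e+00]
```

Call:
carry_out(
  motion=[
    [0, 0, 0, 0, 0, -45, 0],
    [0, 0, 0, 0, 0, -90, 0],
    [0, 0, 0, -40, -21, -100, 0],
    [0, 0, 0, -80, -43, -100, 0],
    [0, 0, 0, -120, -64, -100, 0],
    [0, 0, 0, -160, -86, -100, 0],
    [0, 0, 0, -200, -107, -100, 0],
    [0, 0, 0, -240, -129, -100, 0],
    [0, 0, 0, -280, -150, -100, 0],
    [0, 0, 0, -320, -172, -100, 0],
    [0, 0, 0, -360, -193, -100, 0],
    [0, 0, 0, -360, -193, -100, 0],
  ],
)

```text
t: 1.3
eef_pos: [0.4914, 0.2332, 0.3306]
tool_rot: [0.0, 0.199, 0.98, -0.001]
force: [-0.2, 0.4, -1.1]
gripper_width: -0.0
gripper_force: 0.0
```

Call:
carry_out(
  motion=[
    [0, 0, 0, -40, -21, 0, 0],
    [0, 0, 0, -80, -43, 0, 0],
    [0, 0, 0, -120, -65, 0, 0],
    [0, 0, 0, -150, -80, 0, 0],
    [0, 0, 0, -165, -88, 5, 0],
    [0, 0, 0, -165, -88, 10, 0],
    [0, 0, 0, -165, -88, 10, 0],
  ],
)

```text
t: 2.0
eef_pos: [0.6062, 0.0933, 0.3199]
tool_rot: [-0.001, 0.196, 0.981, -0.0]
force: [-0.2, 0.1, 0.1]
gripper_width: 0.001
gripper_force: 0.0
```

Run:
```python
from h import *
from bench import r, imaging
import cv2
rel((.6070,.092,.295),(.6065,.095,.23),(.606,.097,.183))
a=imaging.capture("scene")["img"][150:330,260:500,::-1];b=imaging.capture("top")["img"][150:330,200:440,::-1]
cv2.imwrite("pics/c2.png",cv2.convertScaleAbs(cv2.resize(np.vstack([a]),None,fx=3.3,fy=3.3,interpolation=cv2.INTER_CUBIC),alpha=1.5))
```

```text
(0.607, 0.092, 0.295) -> [-1.3 -0.9 24.9]
(0.6065, 0.095, 0.23) -> [ 0.1  1.7 89.9]
(0.606, 0.097, 0.183) -> [  1.2   3.4 136.9]
2.0 [-0.18777672  0.14721848  0.09277225] [0.60618363 0.09332444 0.31985372] [1.52329683e-01 3.26830910e-01 1.70274858e-01 1.41695426e+00
 7.87853294e-04 5.46850566e-01]
```

View pics/c2.png

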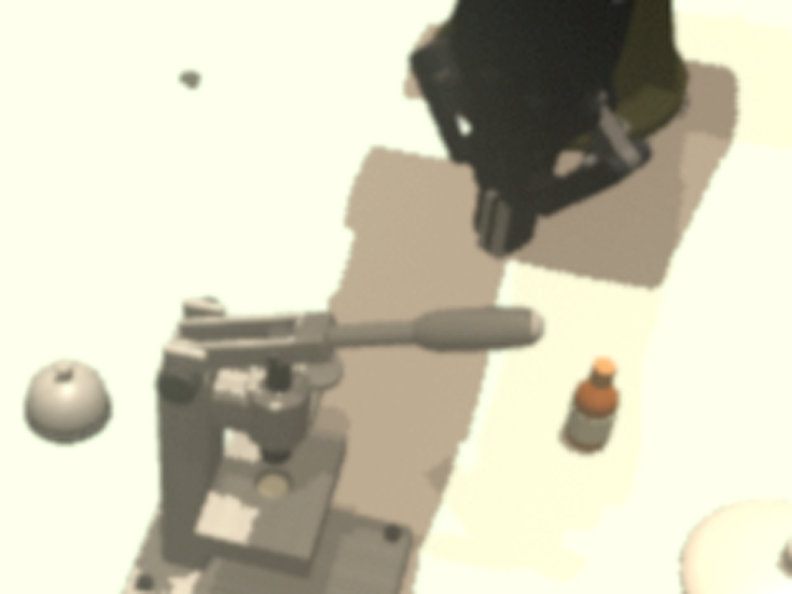

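The shut fingertips at crop (495,245) hang about 47 mm straight above the middle of the handle, which is at (480,328). Next is the press stroke.

Call:
carry_out(
  motion=[
    [0, 0, 0, -1, -1, 20, 0],
    [0, 0, 0, -1, -1, 32, 0],
    [0, 0, 0, -1, 0, 40, 0],
    [0, 0, 0, 0, 0, 48, 0],
    [0, 0, 0, 0, 0, 56, 0],
    [0, 0, 0, 0, 1, 64, 0],
    [0, 0, 0, 0, 1, 72, 0],
    [0, 0, 0, 0, 2, 80, 0],
  ],
)

```text
t: 2.9
eef_pos: [0.6081, 0.0945, 0.241]
tool_rot: [0.0, 0.196, 0.981, 0.0]
force: [-1.2, 0.6, 3.3]
gripper_width: -0.0
gripper_force: 1.7
```

Call:
carry_out(
  motion=[
    [0, 0, 0, 0, 0, 8, 0],
    [0, 0, 0, 0, 0, 16, 0],
    [0, 0, 0, 0, 1, 24, 0],
    [0, 0, 0, 1, 1, 32, 0],
    [0, 0, 0, 1, 1, 40, 0],
    [0, 0, 0, 1, 2, 46, 0],
    [0, 0, 0, 1, 2, 50, 0],
    [0, 0, 0, 1, 2, 53, 0],
    [0, 0, 0, 1, 2, 53, 0],
  ],
)

```text
t: 3.8
eef_pos: [0.6081, 0.0959, 0.188]
tool_rot: [0.0, 0.196, 0.981, -0.001]
force: [1.2, -2.2, 4.8]
gripper_width: -0.001
gripper_force: 2.3
```

Call:
carry_out(
  motion=[
    [0, 0, 0, 0, 0, 2, 0],
    [0, 0, 0, 0, 0, 4, 0],
    [0, 0, 0, 0, 0, 5, 0],
    [0, 0, 0, 0, 0, 5, 0],
  ],
)

```text
t: 4.2
eef_pos: [0.6082, 0.0961, 0.1835]
tool_rot: [0.0, 0.196, 0.981, -0.0]
force: [0.7, -2.3, 5.3]
gripper_width: -0.001
gripper_force: 2.4
```

Call:
carry_out(
  motion=[
    [0, 0, 0, 0, 0, 1, 0],
    [0, 0, 0, 0, 0, 2, 0],
    [0, 0, 0, 0, 0, 3, 0],
    [0, 0, 0, 0, 0, 3, 0],
  ],
)

```text
t: 4.6
eef_pos: [0.6082, 0.0961, 0.1806]
tool_rot: [0.0, 0.196, 0.981, -0.0]
force: [1.1, -1.5, 5.5]
gripper_width: -0.0
gripper_force: 2.4
```

Call:
carry_out(
  motion=[
    [0, 0, 0, 0, 0, 1, 0],
    [0, 0, 0, 0, 0, 2, 0],
    [0, 0, 0, 0, 0, 2, 0],
  ],
)

```text
t: 4.9
eef_pos: [0.6083, 0.0962, 0.1786]
tool_rot: [0.0, 0.196, 0.981, -0.0]
force: [1.1, -1.8, 5.4]
gripper_width: -0.004
gripper_force: 2.5
```

Call:
carry_out(
  motion=[
    [0, 0, 0, 0, 0, 1, 0],
    [0, 0, 0, 0, 0, 2, 0],
    [0, 0, 0, 0, 0, 2, 0],
  ],
)

```text
t: 5.2
eef_pos: [0.6083, 0.0961, 0.177]
tool_rot: [0.001, 0.196, 0.981, -0.0]
force: [1.0, -2.2, 6.8]
gripper_width: -0.0
gripper_force: 3.2
```

Force has risen to 6.8 N at the stop, so the lever is fully down. I'll raise the tool and let the lever spring back.

Call:
carry_out(
  motion=[
    [0, 0, 0, 0, 0, -10, 0],
    [0, 0, 0, 0, 0, -25, 0],
    [0, 0, 0, 0, 0, -40, 0],
    [0, 0, 0, 0, 0, -55, 0],
    [0, 0, 0, 0, 0, -70, 0],
    [0, 0, 0, 0, 0, -85, 0],
    [0, 0, 0, 0, 0, -100, 0],
    [0, 0, 0, 0, 0, -115, 0],
    [0, 0, 0, 0, 0, -140, 0],
    [0, 0, 0, 0, 0, -160, 0],
    [0, 0, 0, 0, 0, -160, 0],
  ],
)

```text
t: 6.3
eef_pos: [0.6085, 0.097, 0.339]
tool_rot: [0.001, 0.196, 0.981, 0.001]
force: [0.6, -0.0, -0.1]
gripper_width: 0.002
gripper_force: 0.0
```

Run:
```python
from h import *
rel((.45,.06,.335),(.45,-.035,.335),(.5015,-.0348,.335),(.5015,-.0348,.11),(.5015,-.0348,.08),(.502,-.0348,.052))
```

```text
(0.45, 0.06, 0.335) -> [132.1 -95.1   3.5]
(0.45, -0.035, 0.335) -> [  95.5 -182.8    3.4]
(0.5015, -0.0348, 0.335) -> [  48.1 -162.8    3.6]
(0.5015, -0.0348, 0.11) -> [  48.6 -163.3  228.6]
(0.5015, -0.0348, 0.08) -> [  48.7 -163.4  258.6]
(0.502, -0.0348, 0.052) -> [  48.3 -163.3  286.6]
6.3 [ 0.55572895 -0.01945704 -0.09745272] [0.60846947 0.09702165 0.33903397] [1.57766098e-01 3.28506841e-01 2.15499406e-01 1.45467295e+00
 6.60579256e-04 5.52423031e-01]
```

Call:
carry_out(
  motion=[
    [0, 0, 0, 12, -41, 0, 0],
    [0, 0, 0, 24, -82, 0, 0],
    [0, 0, 0, 36, -123, 0, 0],
    [0, 0, 0, 48, -163, 0, 0],
    [0, 0, 0, 48, -163, 45, 0],
    [0, 0, 0, 48, -163, 90, 0],
    [0, 0, 0, 48, -163, 135, 0],
    [0, 0, 0, 48, -163, 175, 0],
    [0, 0, 0, 48, -163, 205, 0],
    [0, 0, 0, 48, -163, 220, 0],
    [0, 0, 0, 48, -163, 220, 0],
  ],
)

```text
t: 7.4
eef_pos: [0.4974, -0.035, 0.1129]
tool_rot: [-0.004, 0.196, 0.981, -0.0]
force: [0.6, -0.8, -0.0]
gripper_width: 0.004
gripper_force: 0.0
```

Run:
```python
from h import *
from bench import r, imaging
import cv2
rel((.5015,-.0348,.08),(.502,-.0348,.055))
a=imaging.capture("scene")["img"][190:370,240:480,::-1];b=imaging.capture("top")["img"][200:320,230:390,::-1]
f=lambda x,s:cv2.convertScaleAbs(cv2.resize(x,s,interpolation=cv2.INTER_CUBIC),alpha=1.6)
cv2.imwrite("pics/c3.png",np.hstack([f(a,(400,300)),f(b,(400,300))]))
```

```text
(0.5015, -0.0348, 0.08) -> [-4.   1.8 32.8]
(0.502, -0.0348, 0.055) -> [-4.6  2.  57.8]
7.4 [ 0.62212672 -0.84563285 -0.02088027] [ 0.49738645 -0.03497204  0.11285085] [-7.04635142e-02  2.13655855e-01 -4.62225032e-01  9.02075128e-01
  4.02982797e-04  3.24282221e-01]
```

View pics/c3.png

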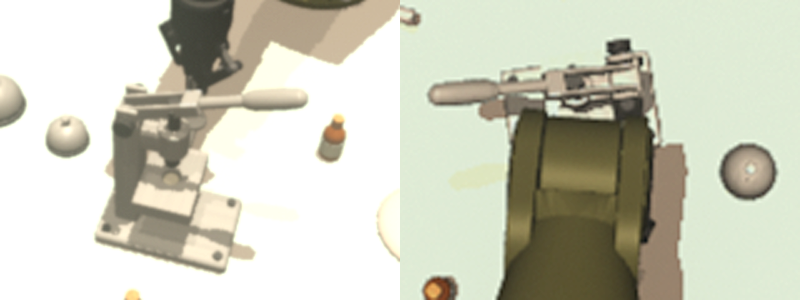

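The lever is back up, with its handle at (285,98) in the left panel. The tablet is still in the die at (172,178), and the tool stands over the pad behind the press. I'll lower onto the key now.

Call:
carry_out(
  motion=[
    [0, 0, 0, 0, 0, 10, 0],
    [0, 0, 0, 0, 0, 20, 0],
    [0, 0, 0, 0, 0, 25, 0],
    [0, 0, 0, 0, 0, 25, 0],
  ],
)

```text
t: 7.9
eef_pos: [0.5002, -0.0353, 0.0905]
tool_rot: [-0.001, 0.196, 0.981, -0.0]
force: [0.1, -0.2, -0.3]
gripper_width: 0.0
gripper_force: 0.0
```

Settled 2 mm off the pad's estimated centre, which is fine. Next I'll push the key.

Call:
carry_out(
  motion=[
    [0, 0, 0, -2, 0, 6, 0],
    [0, 0, 0, -2, 0, 12, 0],
    [0, 0, 0, -2, 0, 16, 0],
    [0, 0, 0, -2, 0, 19, 0],
    [0, 0, 0, -2, 0, 22, 0],
    [0, 0, 0, -2, 0, 25, 0],
    [0, 0, 0, -2, 0, 28, 0],
    [0, 0, 0, -2, 0, 30, 0],
    [0, 0, 0, -2, 0, 32, 0],
    [0, 0, 0, -2, 0, 32, 0],
  ],
)

```text
t: 8.9
eef_pos: [0.5026, -0.0361, 0.059]
tool_rot: [-0.0, 0.196, 0.981, 0.0]
force: [-0.2, -0.9, 1.1]
gripper_width: 0.0
gripper_force: 0.5
```

Call:
carry_out(
  motion=[
    [0, 0, 0, 0, 0, 1, 0],
    [0, 0, 0, 0, 0, 2, 0],
    [0, 0, 0, 0, 0, 2, 0],
  ],
)

```text
t: 9.2
eef_pos: [0.5029, -0.0361, 0.0573]
tool_rot: [0.0, 0.196, 0.981, 0.0]
force: [-2.1, -0.2, 2.0]
gripper_width: 0.002
gripper_force: 1.5
```

Call:
carry_out(
  motion=[
    [0, 0, 0, 0, 0, 1, 0],
    [0, 0, 0, 0, 0, 2, 0],
    [0, 0, 0, 0, 0, 2, 0],
  ],
)

```text
t: 9.5
eef_pos: [0.5029, -0.0361, 0.0552]
tool_rot: [0.0, 0.196, 0.981, 0.0]
force: [-1.7, 0.5, 3.3]
gripper_width: -0.001
gripper_force: 1.6
```

Call:
carry_out(
  motion=[
    [0, 0, 0, 0, 0, 1, 0],
    [0, 0, 0, 0, 0, 1, 0],
  ],
)

```text
t: 9.7
eef_pos: [0.5029, -0.0361, 0.0543]
tool_rot: [0.0, 0.196, 0.981, 0.0]
force: [-1.3, -0.1, 3.4]
gripper_width: -0.002
gripper_force: 1.7
```

Call:
carry_out(
  motion=[
    [0, 0, 0, 0, 0, 1, 0],
    [0, 0, 0, 0, 0, 2, 0],
    [0, 0, 0, 0, 0, 2, 0],
  ],
)

```text
t: 10.0
eef_pos: [0.503, -0.0361, 0.0526]
tool_rot: [0.0, 0.196, 0.981, 0.0]
force: [-2.8, 0.4, 7.7]
gripper_width: 0.003
gripper_force: 4.0
```

Call:
carry_out(
  motion=[
    [0, 0, 0, 0, 0, 1, 0],
    [0, 0, 0, 0, 0, 1, 0],
  ],
)

```text
t: 10.2
eef_pos: [0.503, -0.0361, 0.0523]
tool_rot: [0.0, 0.196, 0.981, 0.0]
force: [-5.9, 0.3, 15.1]
gripper_width: 0.002
gripper_force: 7.6
```

The key is on its stop: force climbed to 15 N at z = 52 mm. I'll retreat gently and check the tablet.

Call:
carry_out(
  motion=[
    [0, 0, 0, 0, 0, -2, 0],
    [0, 0, 0, 0, 0, -8, 0],
    [0, 0, 0, 0, 0, -20, 0],
    [0, 0, 0, 0, 0, -60, 0],
    [0, 0, 0, 0, 0, -100, 0],
    [0, 0, 0, 0, 0, -140, 0],
    [0, 0, 0, 0, 0, -140, 0],
    [0, 0, 0, 0, 0, -140, 0],
  ],
)

```text
t: 11.0
eef_pos: [0.504, -0.0363, 0.1929]
tool_rot: [0.002, 0.196, 0.981, 0.0]
force: [0.4, 1.0, -0.6]
gripper_width: -0.001
gripper_force: 0.0
```

Run:
```python
from h import *
from bench import r, imaging
import cv2
rel((.5395,-.3288,.195),(.5395,-.3288,.1),(.5395,-.3288,.068),(.5395,-.3288,.06))
a=imaging.capture("scene")["img"][225:345,280:440,::-1]
cv2.imwrite("pics/c4.png",cv2.convertScaleAbs(cv2.resize(a,(640,480),interpolation=cv2.INTER_CUBIC),alpha=1.5))
```

```text
(0.5395, -0.3288, 0.195) -> [-145.3 -256.4   -1.9]
(0.5395, -0.3288, 0.1) -> [-145.  -256.5   93.1]
(0.5395, -0.3288, 0.068) -> [-144.9 -256.5  125.1]
(0.5395, -0.3288, 0.06) -> [-144.9 -256.5  133.1]
11.0 [ 0.36257265  1.03009407 -0.55808372] [ 0.50395186 -0.03625546  0.1929406 ] [-7.17995140e-02  1.53271713e-01 -3.40736916e-01  1.07335932e+00
 -2.90888294e-05  3.23026640e-01]
```

View pics/c4.png

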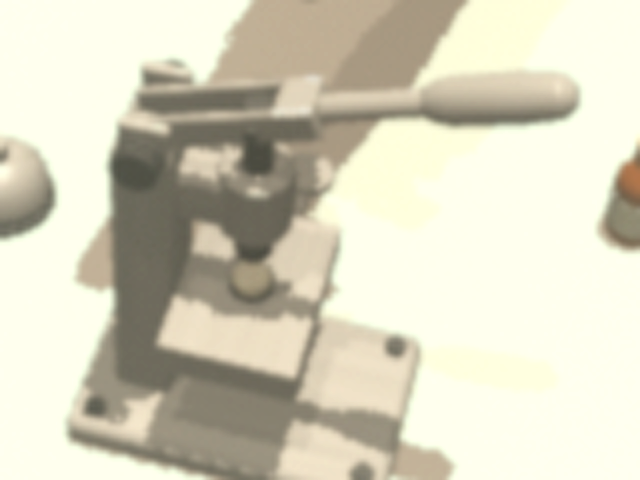

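The tablet stands out of the die at (250,278) and the lever is up. Next is the bell.

Call:
carry_out(
  motion=[
    [0, 0, 0, -22, -38, 0, 0],
    [0, 0, 0, -43, -77, 0, 0],
    [0, 0, 0, -65, -115, 0, 0],
    [0, 0, 0, -87, -153, 0, 0],
    [0, 0, 0, -109, -192, 0, 0],
    [0, 0, 0, -130, -230, 0, 0],
    [0, 0, 0, -145, -256, 0, 0],
    [0, 0, 0, -145, -256, 40, 0],
    [0, 0, 0, -145, -256, 75, 0],
    [0, 0, 0, -145, -256, 95, 0],
    [0, 0, 0, -145, -256, 100, 0],
    [0, 0, 0, -145, -256, 100, 0],
  ],
)

```text
t: 12.25
eef_pos: [0.5369, -0.3275, 0.0895]
tool_rot: [-0.002, 0.196, 0.981, 0.001]
force: [-0.3, 0.1, 0.5]
gripper_width: 0.001
gripper_force: 0.0
```

Run:
```python
from h import *
from bench import r, imaging
import cv2
rel((.5395,-.3288,.068))
a=imaging.capture("scene")["img"][170:290,160:320,::-1];b=imaging.capture("wrist")["img"][:,:,::-1]
f=lambda x:cv2.convertScaleAbs(cv2.resize(x,(400,300),interpolation=cv2.INTER_CUBIC),alpha=1.5)
cv2.imwrite("pics/c5.png",np.hstack([f(a),f(b)]))
```

```text
(0.5395, -0.3288, 0.068) -> [-3.  -0.2 21.5]
12.25 [-0.28197595  0.0524884   0.53739374] [ 0.53687041 -0.32747151  0.08952902] [-5.47698825e-01  4.56120549e-01 -1.73964533e-01  9.44372776e-01
 -2.81270460e-05 -1.52855192e-01]
```

View pics/c5.png

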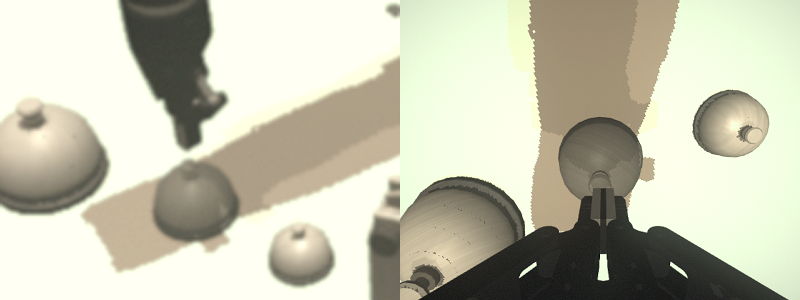

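The fingertips are over the middle-sized bell's plunger: it sits at (190,165) in the left panel and is centred under the tip at (600,180) in the right.

Call:
carry_out(
  motion=[
    [0, 0, 0, -2, 0, 8, 0],
    [0, 0, 0, -2, 0, 15, 0],
    [0, 0, 0, -2, 0, 20, 0],
    [0, 0, 0, -2, 0, 20, 0],
    [0, 0, 0, -2, 0, 20, 0],
  ],
)

```text
t: 12.85
eef_pos: [0.5399, -0.3289, 0.0712]
tool_rot: [-0.0, 0.196, 0.981, 0.0]
force: [0.0, -0.3, 0.2]
gripper_width: -0.001
gripper_force: 0.0
```

Call:
carry_out(
  motion=[
    [0, 0, 0, 0, 0, 3, 0],
    [0, 0, 0, 0, 0, 6, 0],
    [0, 0, 0, 0, 0, 8, 0],
    [0, 0, 0, 0, 0, 10, 0],
    [0, 0, 0, 0, 0, 10, 0],
  ],
)

```text
t: 13.35
eef_pos: [0.5403, -0.3292, 0.0614]
tool_rot: [0.0, 0.196, 0.981, -0.0]
force: [1.2, -0.5, 2.9]
gripper_width: -0.003
gripper_force: 1.3
```

Call:
carry_out(
  motion=[
    [0, 0, 0, 0, 0, 0.5, 0],
    [0, 0, 0, 0, 0, 1, 0],
    [0, 0, 0, 0, 0, 1, 0],
  ],
)

```text
t: 13.65
eef_pos: [0.5403, -0.3292, 0.0605]
tool_rot: [0.0, 0.196, 0.981, -0.0]
force: [1.4, 0.4, 3.6]
gripper_width: -0.003
gripper_force: 1.5
```

Call:
carry_out(
  motion=[
    [0, 0, 0, 0, 0, 0.5, 0],
    [0, 0, 0, 0, 0, 0.8, 0],
    [0, 0, 0, 0, 0, 0.8, 0],
  ],
)

```text
t: 13.95
eef_pos: [0.5403, -0.3292, 0.0598]
tool_rot: [0.0, 0.196, 0.981, -0.0]
force: [1.1, -1.0, 3.9]
gripper_width: -0.001
gripper_force: 2.1
```

Call:
carry_out(
  motion=[
    [0, 0, 0, 0, 0, -3, 0],
    [0, 0, 0, 0, 0, -8, 0],
    [0, 0, 0, 0, 0, -20, 0],
    [0, 0, 0, 0, 0, -60, 0],
    [0, 0, 0, 0, 0, -100, 0],
    [0, 0, 0, 0, 0, -140, 0],
    [0, 0, 0, 0, 0, -140, 0],
    [0, 0, 0, 0, 0, -140, 0],
    [0, 0, 0, 0, 0, -140, 0],
  ],
)

```text
t: 14.85
eef_pos: [0.5391, -0.3285, 0.1985]
tool_rot: [-0.001, 0.196, 0.981, 0.0]
force: [-0.6, 1.3, 0.2]
gripper_width: 0.001
gripper_force: 0.0
```

Run:
```python
from h import *
from bench import r, imaging
import cv2
a=imaging.capture("scene")["img"][195:435,130:450,::-1]
cv2.imwrite("pics/c6.png",cv2.convertScaleAbs(cv2.resize(a,(800,600),interpolation=cv2.INTER_CUBIC),alpha=1.5))
```

```text
(no output)
```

View pics/c6.png

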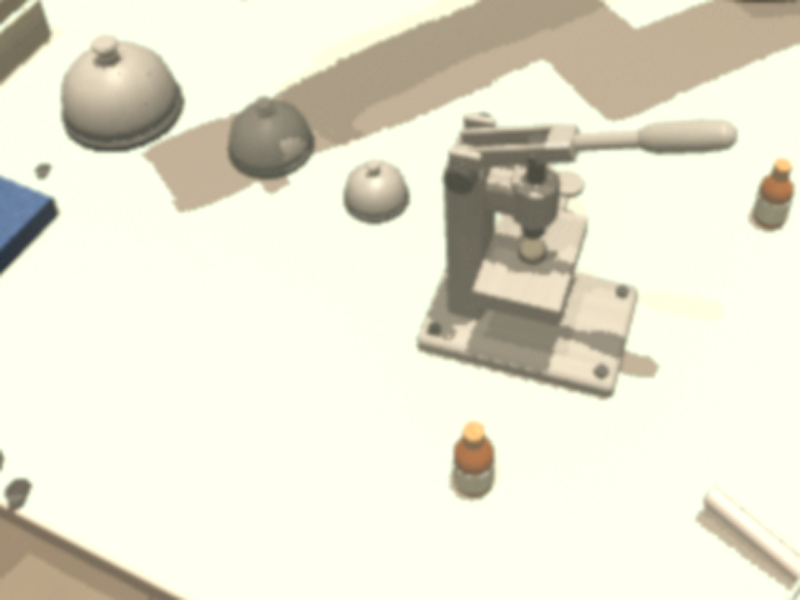

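The picture shows the tablet raised at (532,248), the lever up, and the bell at (270,135) on its spot with its plunger up. Both vials are standing undisturbed, so I'm handing in.

```bash
python3 -c "
from bench import r
print(r.finish_job())"
```

```text
the job is handed in; nothing more can be done
None
```

I worked the lever to its stop and let it spring back, pushed the ejector key down so the tablet stands out of the die, tapped the middle-sized bell, and handed the job in at about 15 s; the hand-in call gave no verdict.

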